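# Set the grinder collar on the shaft flat

## Task

Slide the coffee grinder's square drive base into the corner stop until its far and left edges lie flush against the two bars. Then pinch the upright shaft with a finger on its flat and turn it until the flat faces straight along the driver groove to the front edge of the base (the side towards the robot). Finally pick up the loose steel collar, lower it over the shaft with its thumb screw on the flat side, press it fully down on its spring ring, and finish while holding it there gripped and pressed down, with the base still in the corner and the flat still facing the groove; do not disturb the dish, the tamper or the card block.

Things in the scene. Friction and masses are not known exactly. Their poses are not given: they have to be found in the camera images.
- stop: Fixed corner stop on the counter: two steel bars, 14 mm high, 12 mm thick, at a right angle. Origin at the inner corner, on the counter (z = 0). The far bar lies along y at x > 0 (y from +12 to -140 mm), the left bar along x at y > 0 (x from 0 to -140 mm). The registered base lies in the quadrant x < 0, y < 0.
- drive: Loose drive base of a grinder: square aluminium block 110 x 110 x 30 mm, about 0.7 kg. Origin at the centre of its underside, z up; the shaft stands in the middle of its top. The black driver groove, 12 mm wide, runs from the shaft to the front edge, on its own -x side. When registered it is parallel to the stop, with its centre at (-55, -55) mm in the stop's frame.
- drive_corner (a point): The far left corner (+x, +y) of the drive base, at its underside; meets the stop's origin when registered.
- shaft (a joint): Angle of the upright steel D shaft (rad, counter-clockwise from above): 0 when its flat faces the groove (the base's -x). Diameter 20 mm, top 46 mm above the base (76 above the counter), 2 mm chamfer. The flat runs its whole height, 5 mm from the axis: 15 mm across the flat. It turns stiffly (0.04 N m, limits +-2.5) and stays where left.
- flat: The flat of the shaft: face 16 mm wide and 42 mm high. Its origin lies 4 mm from the shaft's axis, 1 mm inside the face, 52.5 mm above the counter; the flat faces its own -x.
- shaft_top (a point): Centre of the shaft's top end; the frame turns with the shaft, its flat is on the frame's -x side.
- spring (a joint): Spring ring round the foot of the shaft (35 mm outside, 22 mm inside, 3 mm thick): metres pressed down, 0 to 0.006 (hard stop). Its upper face is 10 mm above the top of the base when free, 4 mm when fully down. It pushes up with 3 N at first and 8 N when fully down.
- collar: Loose steel collar lying flat on the counter, about 0.13 kg: ring 44 mm outside, bore 23 mm, 20 mm high. Origin at the centre of its underside, z up. A thumb screw (head 15 mm) sticks out on its own -x side, to 35 mm from the axis, 10 mm up; its square 5 mm nose reaches into the bore to 6.7 mm from the axis, so it fits only with the screw on the flat's side.
- collar_screw (a point): Outer end of the collar's thumb screw, 35 mm from the collar's axis, 10 mm above its underside.
- dish: Bystander: glass sample dish 90 mm wide, 28 mm high, origin under its centre. Leave alone.
- tamper: Bystander: steel tamper 58 mm wide, 85 mm tall, standing upright, origin under its centre. Leave alone.
- card_block: Bystander: clear acrylic card block 75 x 110 x 17 mm, origin under its centre. Leave alone.
There are look-alikes about, which are no part of the job. Of the things shaped like the collar, the steel one is meant.

How it is judged:
On the way, in this order (a step that is already met when the one before it is completed fails the run):
1. the drive base is flush in the corner stop (corner within 4 mm, parallel within 0.06 rad) (horizontal distance between drive_corner and stop below 0.004 m and angle between the x axis of drive and the x axis of stop, either way round below 0.06 rad), for 0.2 s.
2. fingers press on the flat (over 2 N) and the shaft is turned so that the flat faces the groove within 0.15 rad (value of joint shaft between -0.15 and 0.15 rad and contact force between the fingers and flat above 2 N), for 0.2 s.
At the end, for the whole second after the job is handed in: Base in the corner stop (6 mm, 0.07 rad), flat facing the groove (0.25 rad), collar on the shaft (centred to 4 mm, tilt under 0.1 rad), screw on the flat's side, spring ring down over 4 of its 6 mm, fingers gripping the still collar with over 3 N (horizontal distance between drive_corner and stop below 0.006 m and angle between the x axis of drive and the x axis of stop, either way round below 0.07 rad and value of joint shaft between -0.25 and 0.25 rad and horizontal distance between collar and shaft_top below 0.004 m and value of joint spring above 0.004 m and angle between collar's own z axis and vertical below 0.1 rad and x of collar_screw in the frame of shaft_top below -0.03 m and contact force between the fingers and collar above 3 N and linear speed of collar below 0.02 m/s); the arm keeps its last pose, push and grip.
It fails at once if the dish is disturbed (moved over 25 mm) (distance of dish from where it was at the start of the episode above 0.025 m).
It fails at once if the tamper is disturbed (moved over 25 mm) (distance of tamper from where it was at the start of the episode above 0.025 m).
It fails at once if the card block is disturbed (moved over 25 mm) (distance of card_block from where it was at the start of the episode above 0.025 m).
It also fails if it takes over 72 s, if anything falls off the work surface, if the arm or the gripper's body presses on something with over 40 N, if the wrist force passes 120 N, or if a joint passes its speed limit or range.

## Robot

A 6-joint arm with a two-finger parallel gripper is mounted at the origin on the work surface. World frame = base frame: x ahead of the robot, y to its left, z up, the work surface at z = 0. Lengths are in m, angles in rad, forces in N, time in s.
With the tool pointing down it reaches from about 0.35 to 0.85 m from the base axis. Payload 8.1 kg.
Tool frame: the origin (TCP) lies at the very end of the fingers, on their centre line; the grasp point (between the pads) lies 19 mm behind it; z points along the fingers, y is the line along which they close (so a half turn about z gives the same grasp; the last joint's range is limited). The gripper opens to 93 mm and grips with 3 to 60 N. Pads are 15 mm wide; open, the fingers measure 128 mm over their backs; the gripper's body (75 mm by 188 mm) begins 65 mm behind the grasp point.
Start: joints at [-1.224, 0.13, 1.488, -0, 1.523, -0.085], TCP at [0.251, -0.545, 0.198] pointing down, gripper open.
Joint ranges: [-2.96, 2.96], [-0.89, 2.26], [0.02, 2.5], [-1.34, 4.48], [0, 2.73], [-2.66, 2.66]. Speed limits (rad/s): [2.39, 2.39, 2.79, 3.14, 3.14, 3.14].

## Interface

Orientations are given as a rotation vector (axis times angle).
In Python, from plant import monitor, eyes, ticket gives the robot as it stands.
- The arm moves only by the tool arm_command, never from a script. Its argument "deltas" is a list that holds one entry, the list of rows, each a list of 6 numbers: the shift along the world's x, y, z in cm, then the turn, a rotation vector about the world's x, y, z in degrees. In form: [[[tx, ty, tz, rx, ry, rz], ...]]. A call has 1 to 12 rows; each row shifts and turns the commanded pose from where the row before left it; what a row does not reach is not made up. A row lasts 1/12 s, in which the tool goes at most 41.7 mm and 7.16 degrees, less where a joint would pass 70% of its speed; a pose out of reach is approached as far as the arm can. A call is refused whole if a number of a shift passes 4.17 or a number of a turn 7.16, either way. A call with a gripper value outside its range is refused whole. "gripper" is the opening, from -1 (shut) to 1 (fully open), set as the call begins (left out, the last holds). The fingers move at their own pace and stop on an object; "squeeze" is the grip in N (left out, the last holds). Time passes only in rows, so rows that do not move let the fingers close. It gives the time, the measured TCP pose, the force, the opening and the grip force at its end, in the units of the state.
- monitor.read_state(): the state, without advancing time (a new reading comes with each control period).
- eyes.read_camera(name): name is "scene" or "top"; returns the picture (384x512x3 uint8, blue, green, red); there is no depth.
- eyes.camera_model(name): a dict with "fx", "fy", "cx", "cy" (pixels), "rvec" (rotation vector, rad) and "tvec" (3), from world to camera coordinates, as OpenCV has them. Camera axes: x right, y down, z forward; pixel columns grow to the right and rows downward; lengths in m; the calibration is good to about 2 mm. A picture is of the moment at which its call begins. camera_model takes no time and is no camera call.
- ticket.close_job(): hands the job in; it is judged then, once.
The state is a dict: "t": time; "q": joint angles; "dq": joint speeds; "joint_torque": joint torques, N m; "tool_pos": TCP position; "orientation": TCP orientation; "force": force on the tool from outside, world axes, zero at the start; "wrist_torque": the same for the moment, N m; "opening": finger opening in m; "gripper_force": force on a finger pad.
Only numpy, scipy, OpenCV 4.12 (cv2) and the standard library are available. Lean on these libraries where they do the work, as an engineer would, in place of code of your own. Each camera call takes 0.05 s, during which the arm holds its last target. There are 200 camera calls.

## Working session

There is one attempt and no reset: what is moved stays moved. The work goes in short steps, Python scripts to look and compute and a tool call to move; the robot and the scene stay as the last step left them, time stands still between calls to the robot, and variables do not carry over. Pictures are saved under pics/ and viewed, at most 10 in all, crops included, and the job is handed in when it is done.

Besides the shell and the picture viewer there is one more tool, called after "Call:" in YAML: its name, and indented under it one key for each argument. arm_command: Moves the arm, as the interface text tells. Its arguments: {"type":"object","properties":{"deltas":{"type":"array"},"gripper":{"type":"number"},"squeeze":{"type":"number"}},"required":["deltas"]}

```bash
ls; mkdir -p pics; cat > h.py <<'E'
import numpy as np, cv2
from plant import monitor, eyes, ticket
def cam(n):
    m=eyes.camera_model(n); K=np.array([[m['fx'],0,m['cx']],[0,m['fy'],m['cy']],[0,0,1]]);R=cv2.Rodrigues(np.array(m['rvec'],float))[0];return K,R,np.array(m['tvec'],float)
def ray(n,uv,z):
    K,R,t=cam(n); c=-R.T@t; d=R.T@np.linalg.inv(K)@np.array([uv[0],uv[1],1.]); return c+d*(z-c[2])/d[2]
def tri(u1,u2,a='scene',b='top'):
    P=[]
    for n in(a,b):
        K,R,t=cam(n);P.append(K@np.c_[R,t])
    X=cv2.triangulatePoints(P[0],P[1],np.array(u1,float).reshape(2,1),np.array(u2,float).reshape(2,1));return (X[:3]/X[3]).ravel()
def proj(n,p):
    K,R,t=cam(n);q=K@(R@np.array(p)+t);return q[:2]/q[2]
E
python3 - <<'E'
from h import *
for n in('scene','top'):
    im=eyes.read_camera(n);cv2.imwrite(f'pics/{n}0.png',im);K,R,t=cam(n);print(n,K[0,0],-R.T@t)
    cv2.imwrite(f'pics/{n}0b.png',cv2.resize(im,(800,600),interpolation=cv2.INTER_CUBIC))
print(monitor.read_state())
E
```

```text
pics
scene 354.09286812980395 [ 0.88235539 -0.37503789  0.75906079]
top 474.509004706763 [0.42498143 0.03096275 1.20912782]
{'t': 0.1, 'q': array([-1.22438647e+00,  1.31080128e-01,  1.48919163e+00,  1.31178720e-05,
        1.52298084e+00, -8.54215819e-02]), 'dq': array([ 0.00021186, -0.00248876, -0.00174469, -0.00022962, -0.00083231,
       -0.00057385]), 'joint_torque': array([ 1.60028027e-03, -5.61341035e+01, -4.93095195e+01,  7.71209691e-02,
        2.91020708e-02, -5.45610908e-05]), 'tool_pos': array([ 0.2509466 , -0.54439466,  0.19688399]), 'orientation': array([-3.06703773e+00, -6.72707068e-01,  3.18716973e-04]), 'force': array([-0.58517657, -0.34150329, -0.83694129]), 'wrist_torque': array([-0.0051285 , -0.03570068,  0.05736384]), 'gripper_force': 0.0, 'opening': 0.09279530627093593}
```

View pics/top0b.png

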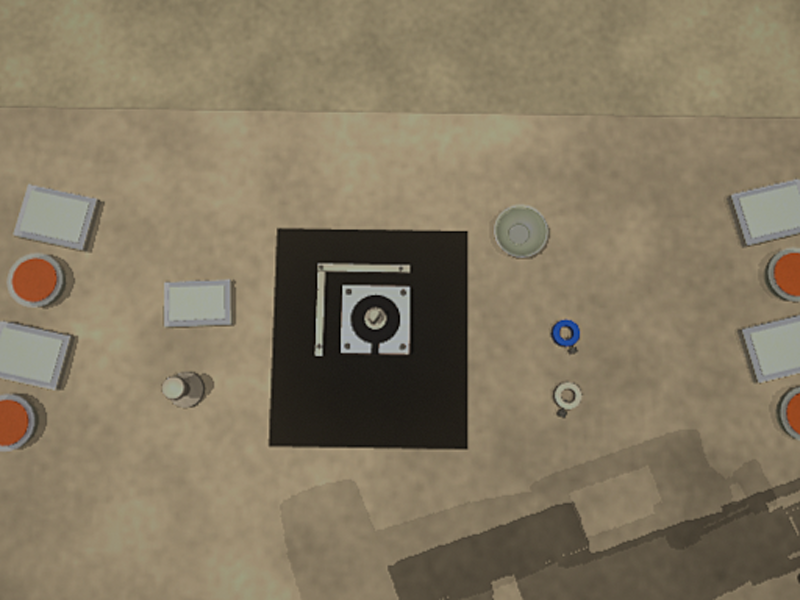

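View pics/scene0b.png

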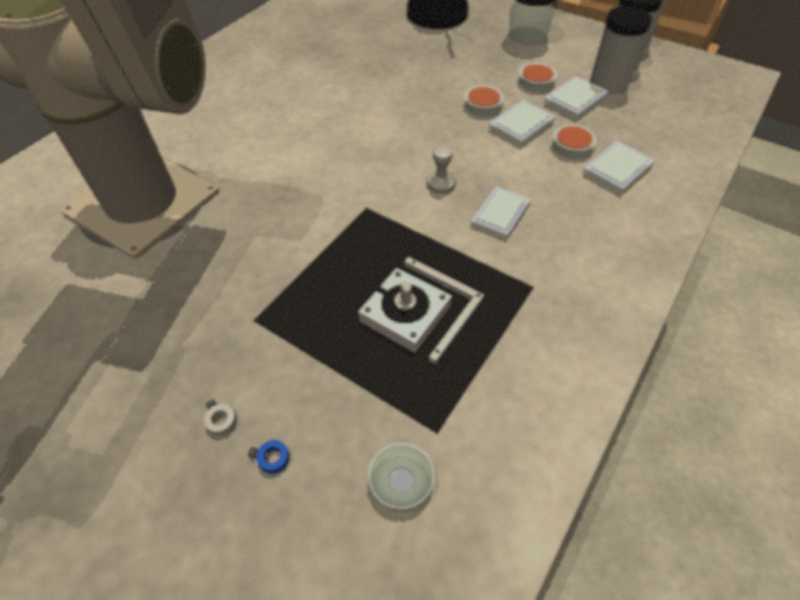

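Candidates for the collar, in 512-px coordinates. Top view: the pale steel ring at (363,253) and the blue ring at (362,213). Scene view: pale at (140,268), blue at (174,292). I choose the pale steel one. Base is at top (240,205), stop corner about (204,170), dish (334,148), tamper (112,249), card block (127,194). Next I measure and check crops.

```bash
cat > m.py <<'E'
from h import *
def comps(n,im,mask,mn=8):
    k,l,s,c=cv2.connectedComponentsWithStats(mask.astype(np.uint8),connectivity=4)
    return [(i,s[i].tolist(),c[i].round(1).tolist()) for i in range(1,k) if s[i][4]>=mn],l
E
python3 - <<'E'
from m import *
T=np.mean([eyes.read_camera('top').astype(float) for _ in range(4)],0).astype(np.uint8)
S=np.mean([eyes.read_camera('scene').astype(float) for _ in range(4)],0).astype(np.uint8)
cv2.imwrite('pics/T.png',T);cv2.imwrite('pics/S.png',S)
a=cv2.resize(T[155:245,190:280],(400,400),interpolation=cv2.INTER_CUBIC)
b=cv2.resize(T[195:275,330:410],(400,400),interpolation=cv2.INTER_CUBIC)
c=cv2.resize(S[155:235,220:320],(400,320),interpolation=cv2.INTER_CUBIC)
d=cv2.resize(S[240:310,120:200],(366,320),interpolation=cv2.INTER_CUBIC)
d=cv2.copyMakeBorder(d,0,0,0,34,cv2.BORDER_CONSTANT)
o=np.vstack([np.hstack([a,b])[:,:],np.hstack([c,d])]);o=cv2.resize(o,(660,594));cv2.imwrite('pics/crop.png',o)
for n,im in(('top',T),('scene',S)):
    g=im.min(2)
    for th in(150,):
        r,l=comps(n,im,g>th,8)
        for x in r:
            if 100<x[2][0]<420 and 90<x[2][1]<310: print(n,th,x)
E
```

```text
top 150 (79, [222, 172, 22, 2, 23], [232.4, 172.0])
top 150 (85, [105, 181, 39, 27, 715], [124.6, 193.4])
top 150 (87, [218, 183, 44, 43, 896], [239.4, 204.0])
top 150 (88, [206, 189, 1, 14, 14], [206.0, 195.5])
top 150 (90, [202, 204, 4, 16, 38], [203.3, 211.9])
top 150 (124, [202, 223, 4, 5, 15], [203.5, 225.0])
scene 150 (11, [375, 90, 44, 30, 693], [396.2, 104.3])
scene 150 (12, [280, 95, 7, 5, 26], [282.9, 97.3])
scene 150 (15, [169, 105, 5, 4, 12], [170.8, 106.6])
scene 150 (16, [302, 119, 38, 30, 641], [320.4, 133.6])
scene 150 (18, [266, 169, 38, 19, 73], [284.3, 177.9])
scene 150 (19, [231, 174, 57, 45, 687], [259.6, 196.2])
scene 150 (20, [280, 190, 26, 34, 118], [292.3, 207.4])
scene 150 (22, [277, 226, 3, 3, 8], [277.9, 227.1])
scene 150 (25, [132, 259, 17, 16, 87], [140.1, 266.7])
scene 150 (38, [376, 288, 6, 9, 30], [378.6, 290.9])
scene 150 (43, [250, 301, 14, 14, 149], [256.3, 307.0])
scene 150 (44, [350, 301, 6, 6, 23], [352.4, 303.3])
```

View pics/crop.png

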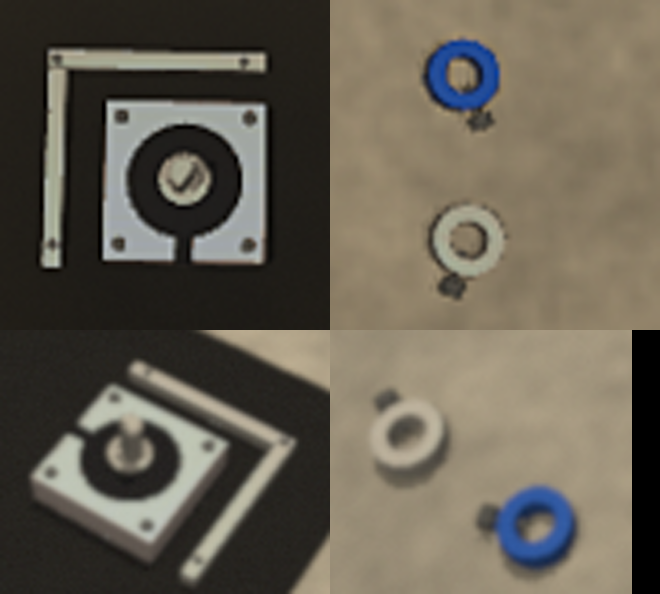

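The crop confirms it: the pale ring at top ≈(363,253) is the steel one, with its dark screw towards the robot and slightly to its left. The blue ring is the look-alike. Now geometry, plus a larger view of the shaft.

```bash
cat > meas.py <<'E'
from m import *
def base(n,im,z=.03,seed=None):
    g=cv2.resize(im,None,fx=4,fy=4,interpolation=cv2.INTER_CUBIC).min(2)
    k,l,s,c=cv2.connectedComponentsWithStats((g>105).astype(np.uint8),connectivity=4)
    return k,l,s,c
def grab(n,k=4): return np.mean([eyes.read_camera(n).astype(float) for _ in range(k)],0).astype(np.uint8)
def up(uv): return (np.array(uv,float)+.5)/4-.5
E
python3 - <<'E'
from meas import *
T=cv2.imread('pics/T.png');S=cv2.imread('pics/S.png')
k,l,s,c=base('top',T)
roi=lambda i:800<c[i][0]<1130 and 630<c[i][1]<940 and 60<s[i][4]<60000
for i in range(1,k):
    if roi(i): print(i,s[i],up(c[i]))
# base & stop
for i in range(1,k):
    if roi(i) and s[i][4]>1500:
        cn=max(cv2.findContours((l==i).astype(np.uint8),0,1)[0],key=cv2.contourArea)
        r=cv2.minAreaRect(cn);b=cv2.boxPoints(r)
        for z in(.014,.03):
            P=np.array([ray('top',up(p),z) for p in b])
            print(i,z,P[:,:2].round(4).tolist(),'ctr',P.mean(0).round(4),[round(np.linalg.norm(P[j]-P[j-1]),4) for j in range(4)])
# collar top: low saturation bright
for n,im,(u,v) in(('top',T,(363,253)),('scene',S,(140,268))):
    w=im[v-20:v+20,u-20:u+20];w=cv2.resize(w,None,fx=4,fy=4,interpolation=cv2.INTER_CUBIC)
    h=cv2.cvtColor(w,cv2.COLOR_BGR2HSV);print(n,w[80,80],w[5,5],w[80,60:100:4].tolist())
a=cv2.resize(T[190:218,225:255],(400,373),interpolation=cv2.INTER_CUBIC);b=cv2.resize(S[170:205,240:280],(400,350),interpolation=cv2.INTER_CUBIC)
b=cv2.copyMakeBorder(b,0,23,0,0,0);cv2.imwrite('pics/shaft.png',np.hstack([a,b]))
E
```

```text
248 [ 813  674  236   23 3736] [232.43000535 171.0182682 ]
249 [ 806  684   25  228 3648] [204.28419682 199.40337171]
257 [  872   730   178   177 16298] [239.8396429  203.79130875]
269 [ 934  790   54   53 1482] [238.99460189 203.73734818]
248 0.014 [[0.6657, 0.1589], [0.6787, 0.159], [0.6776, 0.0079], [0.6646, 0.008]] ctr [0.6717 0.0834 0.014 ] [np.float64(0.1509), np.float64(0.013), np.float64(0.1512), np.float64(0.013)]
248 0.03 [[0.6625, 0.1572], [0.6753, 0.1573], [0.6742, 0.0082], [0.6614, 0.0083]] ctr [0.6684 0.0827 0.03  ] [np.float64(0.1489), np.float64(0.0128), np.float64(0.1491), np.float64(0.0128)]
249 0.014 [[0.526, 0.1593], [0.6717, 0.1591], [0.6715, 0.1468], [0.5258, 0.1472]] ctr [0.5987 0.1531 0.014 ] [np.float64(0.0121), np.float64(0.1458), np.float64(0.0123), np.float64(0.1458)]
249 0.03 [[0.5246, 0.1576], [0.6684, 0.1574], [0.6682, 0.1452], [0.5244, 0.1457]] ctr [0.5964 0.1515 0.03  ] [np.float64(0.012), np.float64(0.1438), np.float64(0.0122), np.float64(0.1438)]
257 0.014 [[0.5313, 0.1178], [0.6431, 0.1184], [0.6425, 0.006], [0.5308, 0.0069]] ctr [0.5869 0.0623 0.014 ] [np.float64(0.1108), np.float64(0.1117), np.float64(0.1123), np.float64(0.1117)]
257 0.03 [[0.5299, 0.1166], [0.6402, 0.1172], [0.6396, 0.0064], [0.5294, 0.0073]] ctr [0.5848 0.0619 0.03  ] [np.float64(0.1093), np.float64(0.1102), np.float64(0.1108), np.float64(0.1102)]
top [ 97 121 135] [103 128 143] [[142, 162, 170], [116, 137, 150], [97, 120, 135], [98, 122, 136], [98, 122, 136], [97, 121, 135], [100, 124, 137], [99, 122, 136], [85, 105, 117], [47, 58, 66]]
scene [72 85 91] [122 145 157] [[109, 124, 131], [70, 78, 84], [60, 67, 71], [63, 73, 77], [67, 78, 83], [72, 85, 91], [81, 95, 103], [91, 107, 116], [95, 112, 121], [109, 126, 136]]
```

View pics/shaft.png

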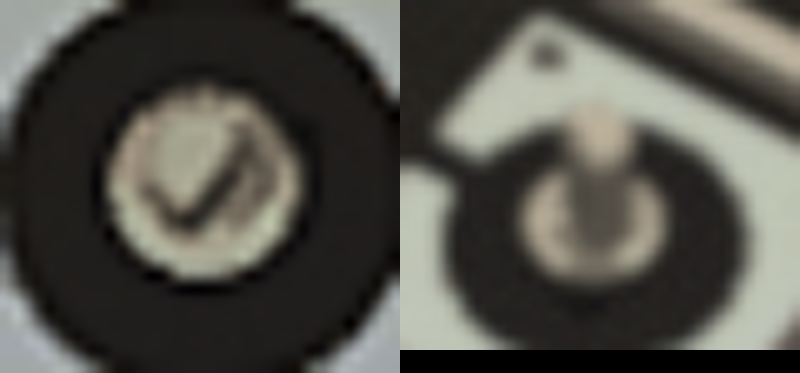

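```bash
cat >> meas.py <<'E'
def quad(n,im,th,cxy):
    g=cv2.GaussianBlur(cv2.resize(im,None,fx=4,fy=4,interpolation=cv2.INTER_CUBIC).min(2),(5,5),0)
    k,l,s,c=cv2.connectedComponentsWithStats((g>th).astype(np.uint8),connectivity=4)
    i=min([i for i in range(1,k) if s[i][4]>4000],key=lambda i:np.hypot(*(up(c[i])-cxy)))
    h=cv2.convexHull(max(cv2.findContours((l==i).astype(np.uint8),0,1)[0],key=cv2.contourArea))
    q=cv2.approxPolyN(h,4,ensure_convex=True).reshape(-1,2) if hasattr(cv2,'approxPolyN') else h
    return np.array([up(p) for p in q])
E
python3 - <<'E'
from meas import *
T=cv2.imread('pics/T.png');S=cv2.imread('pics/S.png')
qt=quad('top',T,105,(240,204))
for th in(120,135,150):
    qs=quad('scene',S,th,(259,196));print(th,qs.round(1).tolist())
    for p in qt:
        P=ray('top',p,.03);j=np.argmin(np.linalg.norm(qs-proj('scene',P),axis=1))
        print('  ',tri(qs[j],p).round(4),P.round(4))
# collar
for n,im,(u,v) in(('top',T,(363,253)),('scene',S,(140,268))):
    w=cv2.resize(im[v-20:v+20,u-20:u+20],None,fx=4,fy=4,interpolation=cv2.INTER_CUBIC)
    hsv=cv2.cvtColor(w,cv2.COLOR_BGR2HSV)
    for nm,m in(('ring',(hsv[...,1]<58)&(w.max(2)>115)),('screw',w.max(2)<85)):
        k,l,s,c=cv2.connectedComponentsWithStats(m.astype(np.uint8),connectivity=4)
        for i in range(1,k):
            if s[i][4]>40:
                cn=max(cv2.findContours((l==i).astype(np.uint8),0,1)[0],key=cv2.contourArea)
                (x,y),ax,a=cv2.fitEllipse(cv2.convexHull(cn)) if len(cv2.convexHull(cn))>5 else ((0,0),0,0)
                uv=up((x,y))+(u-20,v-20);print(n,nm,s[i],uv.round(2),np.round(ax,1),ray(n,uv,.02 if nm=='ring' else .01).round(4))
print('shaft top px',proj('top',(.585,.062,.076)),proj('top',(.585,.062,.04)),proj('scene',(.585,.062,.076)))
g=T[195:212,230:250].min(2);print(g)
R=cv2.Rodrigues(monitor.read_state()['orientation'])[0];print(R.round(3))
E
```

```text
120 [[288.9, 188.9], [265.4, 219.9], [228.6, 199.1], [253.1, 171.1]]
   [0.6388 0.0072 0.0267] [0.6383 0.0074 0.03  ]
   [0.5293 0.0066 0.0296] [0.5295 0.0069 0.03  ]
   [0.5295 0.1168 0.029 ] [0.5299 0.1171 0.03  ]
   [0.6406 0.1156 0.0323] [0.6413 0.116  0.03  ]
135 [[288.4, 189.1], [265.4, 219.4], [229.1, 199.1], [253.4, 171.1]]
   [0.6385 0.0073 0.0286] [0.6383 0.0074 0.03  ]
   [0.5296 0.0069 0.0292] [0.5295 0.0069 0.03  ]
   [0.5297 0.1169 0.0288] [0.5299 0.1171 0.03  ]
   [0.6403 0.1153 0.0317] [0.6413 0.116  0.03  ]
150 [[287.9, 189.1], [265.4, 218.9], [229.6, 198.9], [253.4, 171.6]]
   [0.6382 0.0074 0.0304] [0.6383 0.0074 0.03  ]
   [0.5299 0.0073 0.0298] [0.5295 0.0069 0.03  ]
   [0.5298 0.117  0.0268] [0.5299 0.1171 0.03  ]
   [0.6399 0.115  0.032 ] [0.6413 0.116  0.03  ]
top ring [  49   45   69   72 2664] [363.37 252.75] [68.  70.9] [ 0.4673 -0.2475  0.02  ]
top screw [ 43  56  17  52 230] [357.5  252.94] [33.1 52.5] [ 0.467  -0.2351  0.01  ]
top screw [ 85  65  15  33 182] [364.09 252.87] [29.4 32.3] [ 0.4674 -0.2516  0.01  ]
top screw [ 53 112  27  26 440] [359.2  263
[... 2938 characters left out ...]
  97  73 102 138  69
   18  28]
 [ 28  26  17  69 141 133  97  67  99  72  38  65  91  92 101 146 116  46
   21  28]
 [ 28  27  20  58 144 153 126  66  42  32  66 106 100 102 143 160  89  22
   22  28]
 [ 28  28  24  12 110 153 151 109  86  74 115 141 124 139 153 144  67  13
   25  30]
 [ 28  28  26  20  39 132 151 154 135 132 138 141 146 153 143  73  17  24
   28  28]
 [ 28  28  27  25  18  41 112 141 151 150 149 145 140 141  77  19  23  27
   29  28]
 [ 28  28  28  28  26  21   8  35 112 127 125 110  71  27  17  24  28  29
   28  28]
 [ 28  28  29  29  27  27  25  21  15  12  13  15  19  23  25  28  27  28
   29  28]]
[[ 0.908  0.419  0.   ]
 [ 0.419 -0.908  0.   ]
 [ 0.    -0.    -1.   ]]
```

The stop's inner corner is about (0.666, 0.147) at angle ≈ -0.005 rad. The base centre is (0.585, 0.062), parallel to the stop, with its top measured at z≈0.03. In the top view the flat's edge runs from (242,199) to (239,205), so it faces about +60°. I will pinch the shaft by its flat and drag the base into the corner.

Call:
arm_command:
  deltas:
    - [[1.67, 3.03, 0, 0, 0, 6.26], [1.67, 3.03, 0, 0, 0, 6.26], [1.67, 3.03, 0, 0, 0, 6.26], [1.67, 3.03, 0, 0, 0, 6.26], [1.67, 3.03, 0, 0, 0, 6.26], [1.67, 3.03, 0, 0, 0, 6.26], [1.67, 3.03, 0, 0, 0, 6.26], [1.67, 3.03, 0, 0, 0, 6.26], [1.67, 3.03, 0, 0, 0, 6.26], [1.67, 3.03, 0, 0, 0, 6.26]]
  gripper: 1

```text
t: 1.33
tool_pos: [0.4187, -0.2404, 0.1981]
orientation: [2.266, 2.175, 0.0]
force: [1.2, -0.1, 0.3]
opening: 0.0928
gripper_force: 0.0
```

Call:
arm_command:
  deltas:
    - [[1.67, 3.03, 0, 0, 0, 6.26], [1.67, 3.03, 0, 0, 0, 6.26], [1.67, 3.03, 0, 0, 0, 6.26], [1.67, 3.03, 0, 0, 0, 6.26], [1.67, 3.03, 0, 0, 0, 6.26], [1.67, 3.03, 0, 0, 0, 6.26], [1.67, 3.03, 0, 0, 0, 6.26], [1.67, 3.03, 0, 0, 0, 6.26], [1.67, 3.03, 0, 0, 0, 6.26], [1.67, 3.03, 0, 0, 0, 6.26], [0, 0, 0, 0, 0, 0], [0, 0, 0, 0, 0, 0]]

```text
t: 2.33
tool_pos: [0.5854, 0.0628, 0.1974]
orientation: [-0.81, -3.035, 0.0]
force: [0.2, -0.4, 0.1]
opening: 0.0928
gripper_force: 0.0
```

Call:
arm_command:
  deltas:
    - [[0, 0, -3, 0, 0, 0], [0, 0, -3, 0, 0, 0], [0, 0, -3, 0, 0, 0], [0, 0, -3, 0, 0, 0], [0, -0.05, -2, 0, 0, 0], [0, -0.05, -1.2, 0, 0, 0], [0, 0, 0, 0, 0, 0], [0, 0, 0, 0, 0, 0]]

```text
t: 3.0
tool_pos: [0.585, 0.0593, 0.0462]
orientation: [-0.817, -3.033, 0.0]
force: [0.6, -0.1, -0.0]
opening: 0.0932
gripper_force: 0.0
```

Call:
arm_command:
  deltas:
    - [[0, 0, 0, 0, 0, 0], [0, 0, 0, 0, 0, 0], [0, 0, 0, 0, 0, 0], [0, 0, 0, 0, 0, 0], [0, 0, 0, 0, 0, 0], [0, 0, 0, 0, 0, 0], [0, 0, 0, 0, 0, 0], [0, 0, 0, 0, 0, 0], [0, 0, 0, 0, 0, 0], [0, 0, 0, 0, 0, 0]]
  gripper: -1
  squeeze: 15

```text
t: 3.83
tool_pos: [0.5851, 0.0601, 0.0457]
orientation: [-0.815, -3.034, 0.0]
force: [-1.1, 0.4, 0.0]
opening: 0.031
gripper_force: 0.0
```

Call:
arm_command:
  deltas:
    - [[0, 0, 0, 0, 0, 0], [0, 0, 0, 0, 0, 0], [0, 0, 0, 0, 0, 0], [0, 0, 0, 0, 0, 0], [0, 0, 0, 0, 0, 0], [0, 0, 0, 0, 0, 0], [0, 0, 0, 0, 0, 0], [0, 0, 0, 0, 0, 0]]
  squeeze: 15

```text
t: 4.5
tool_pos: [0.5851, 0.0603, 0.0458]
orientation: [-0.815, -3.034, -0.0]
force: [1.2, 3.6, -0.4]
opening: 0.0146
gripper_force: 15.0
```

Opening 14.6 mm: pinched on the flat, as expected for 15 mm. Drag towards the corner.

Call:
arm_command:
  deltas:
    - [[0.1, 0.15, 0, 0, 0, 0], [0.25, 0.3, 0, 0, 0, 0], [0.25, 0.3, 0, 0, 0, 0], [0.25, 0.3, 0, 0, 0, 0], [0.25, 0.3, 0, 0, 0, 0], [0.25, 0.3, 0, 0, 0, 0], [0.25, 0.3, 0, 0, 0, 0], [0.25, 0.3, 0, 0, 0, 0], [0.15, 0.2, 0, 0, 0, 0], [0.1, 0.1, 0, 0, 0, 0], [0, 0, 0, 0, 0, 0], [0, 0, 0, 0, 0, 0]]

```text
t: 5.5
tool_pos: [0.6055, 0.0842, 0.0458]
orientation: [-0.815, -3.033, 0.004]
force: [-3.6, -3.6, 2.5]
opening: 0.0147
gripper_force: 15.0
```

Call:
arm_command:
  deltas:
    - [[0, 0.1, 0, 0, 0, 0], [0, 0.1, 0, 0, 0, 0], [0, 0.1, 0, 0, 0, 0], [0, 0.1, 0, 0, 0, 0], [0, 0.1, 0, 0, 0, 0], [0, 0.1, 0, 0, 0, 0], [0, 0, 0, 0, 0, 0], [0, 0, 0, 0, 0, 0]]

```text
t: 6.17
tool_pos: [0.6062, 0.0916, 0.0458]
orientation: [0.814, 3.034, -0.0]
force: [-0.3, -4.7, -0.4]
opening: 0.0147
gripper_force: 15.0
```

Call:
arm_command:
  deltas:
    - [[0.1, 0, 0, 0, 0, 0], [0.1, 0, 0, 0, 0, 0], [0.1, 0, 0, 0, 0, 0], [0.1, 0, 0, 0, 0, 0], [0.1, 0, 0, 0, 0, 0], [0, 0, 0, 0, 0, 0], [0, 0, 0, 0, 0, 0]]

```text
t: 6.75
tool_pos: [0.6088, 0.092, 0.0458]
orientation: [-0.813, -3.03, 0.002]
force: [-11.5, -3.4, 10.1]
opening: 0.0144
gripper_force: 15.0
```

```bash
python3 - <<'E'
from meas import *
T=grab('top',3);S=grab('scene',3);print(monitor.read_state()['tool_pos'],monitor.read_state()['force'])
a=cv2.resize(T[155:245,190:280],(400,400),interpolation=cv2.INTER_CUBIC)
c=cv2.resize(S[140:230,220:320],(440,396),interpolation=cv2.INTER_CUBIC);c=cv2.copyMakeBorder(c,0,4,0,0,0)
cv2.imwrite('pics/d.png',np.hstack([a,c[:,:400]]))
E
```

```text
[0.60877153 0.0920133  0.04576435] [-12.51028563  -4.06100047   9.34410684]
```

View pics/d.png

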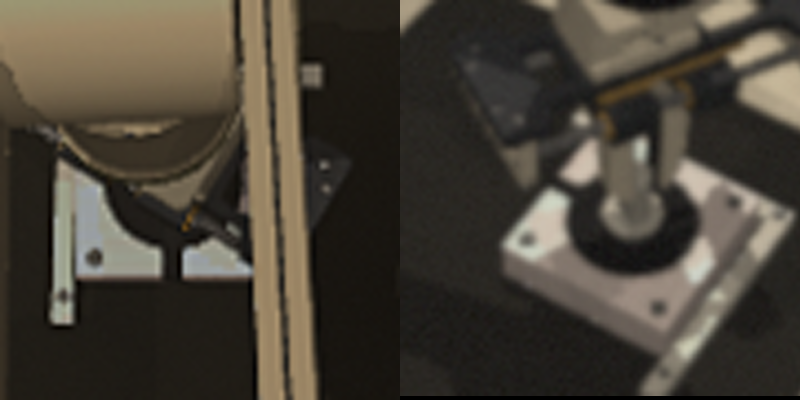

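```bash
python3 - <<'E'
from meas import *
T=grab('top',4).min(2).astype(float)
def cross(v,th=95):
    i=np.where((v[:-1]-th)*(v[1:]-th)<0)[0];return [round(float(a+(th-v[a])/(v[a+1]-v[a])),2) for a in i]
for c in(210,214,218,222,236,240): 
    print('col',c,[(round(r+205,2),ray('top',(c,r+205),.03)[:2].round(4).tolist()) for r in cross(T[205:225,c])])
for r in(204,207,210,213,216):
    print('row',r,T[r,200:214].astype(int).tolist(),[(ray('top',(x+200,r),.014)[1].round(4),ray('top',(x+200,r),.03)[1].round(4)) for x in cross(T[r,200:214])])
E
```

```text
col 210 [(211.14, [0.5653, 0.1364]), (213.95, [0.5582, 0.1362]), (216.85, [0.551, 0.136])]
col 214 [(216.67, [0.5515, 0.126])]
col 218 [(206.86, [0.5764, 0.1166]), (216.67, [0.5517, 0.1161])]
col 222 [(209.39, [0.5701, 0.1065]), (216.66, [0.5518, 0.1061])]
col 236 [(208.94, [0.5717, 0.0715]), (216.77, [0.552, 0.0711])]
col 240 [(209.66, [0.5701, 0.0614]), (216.75, [0.5522, 0.0611])]
row 204 [21, 6, 150, 149, 138, 139, 85, 143, 155, 153, 153, 153, 145, 142] [(np.float64(0.1596), np.float64(0.1579)), (np.float64(0.149), np.float64(0.1474)), (np.float64(0.148), np.float64(0.1465))]
row 207 [20, 5, 142, 147, 139, 139, 88, 144, 156, 153, 153, 153, 152, 142] [(np.float64(0.1593), np.float64(0.1576)), (np.float64(0.1486), np.float64(0.147)), (np.float64(0.148), np.float64(0.1464))]
row 210 [20, 3, 148, 149, 140, 141, 76, 142, 157, 158, 149, 140, 149, 145] [(np.float64(0.1591), np.float64(0.1574)), (np.float64(0.1488), np.float64(0.1472)), (np.float64(0.1473), np.float64(0.1458))]
row 213 [20, 14, 145, 149, 141, 144, 56, 139, 164, 103, 53, 51, 49, 133] [(np.float64(0.1589), np.float64(0.1572)), (np.float64(0.149), np.float64(0.1474)), (np.float64(0.1467), np.float64(0.1451)), (np.float64(0.1398), np.float64(0.1384)), (np.float64(0.1312), np.float64(0.1299))]
row 216 [20, 13, 142, 150, 140, 147, 59, 136, 156, 153, 153, 153, 154, 142] [(np.float64(0.1587), np.float64(0.157)), (np.float64(0.1487), np.float64(0.1471)), (np.float64(0.1464), np.float64(0.1449))]
```

Scene view: the base's far side is at the far bar. Top edges, though: front edge x≈0.552 (not yet in) and a left gap that widens to the front, so it sits a few mm short and is turned slightly ccw. I release and push low on the front face, left of centre.

Call:
arm_command:
  deltas:
    - [[-0.15, 0, 0, 0, 0, 0], [-0.1, 0, 0, 0, 0, 0], [0, 0, 0, 0, 0, 0], [0, 0, 0, 0, 0, 0], [0, 0, 0, 0, 0, 0], [0, 0, 0, 0, 0, 0], [0, 0, 3, 0, 0, 0], [0, 0, 3, 0, 0, 5], [-2, 0.6, 3, 0, 0, 5], [-3, 0.7, 0, 0, 0, 5], [-3, 0.7, 0, 0, 0, 5], [0, 0, 0, 0, 0, 5]]
  gripper: 0

```text
t: 8.25
tool_pos: [0.5238, 0.1128, 0.1349]
orientation: [-0.13, -3.135, -0.001]
force: [-0.7, -0.0, -0.6]
opening: 0.046
gripper_force: 0.0
```

Call:
arm_command:
  deltas:
    - [[-1, 0.8, 0, 0, 0, 5], [0, 0, 0, 0, 0, 0], [0, 0, 0, 0, 0, 0], [0, 0, 0, 0, 0, 0], [0, 0, 0, 0, 0, 0], [0, 0, 0, 0, 0, 0]]
  gripper: -1

```text
t: 8.75
tool_pos: [0.5191, 0.1192, 0.1358]
orientation: [-0.004, -3.142, 0.0]
force: [0.4, -0.7, 0.6]
opening: 0.0112
gripper_force: 0.0
```

```bash
cat > bs.py <<'E'
from meas import *
T=grab('top',4);G=T.min(2).astype(float)
def cross(v,th=95):
    i=np.where((v[:-1]-th)*(v[1:]-th)<0)[0];return [float(a+(th-v[a])/(v[a+1]-v[a])) for a in i]
cv2.imwrite('pics/now_top.png',T);S=grab('scene',3);cv2.imwrite('pics/now_scene.png',S)
qs=quad('scene',S,135,(275,193));print('scene quad z.03',[ray('scene',p,.03)[:2].round(4).tolist() for p in qs])
qt=quad('top',T,105,(232,194));print('top quad z.03',[ray('top',p,.03)[:2].round(4).tolist() for p in qt])
print(monitor.read_state()['tool_pos'],monitor.read_state()['opening'],monitor.read_state()['force'])
E
python3 bs.py
```

```text
scene quad z.03 [[0.6811, 0.1478], [0.6816, -0.0051], [0.5775, 0.0432], [0.5507, 0.1449]]
top quad z.03 [[0.6737, 0.0046], [0.5894, 0.0395], [0.5899, 0.052], [0.6732, 0.0869]]
[0.51866896 0.11952747 0.13576817] 0.0001526329447257173 [-0.93871402  0.06411819  0.17419864]
```

Call:
arm_command:
  deltas:
    - [[0, 0, -3, 0, 0, 0], [0, 0, -3, 0, 0, 0], [0, 0, -3, 0, 0, 0], [0, 0, -2, 0, 0, 0], [0, 0, -1.2, 0, 0, 0], [0.3, 0, 0, 0, 0, 0], [0.4, 0, 0, 0, 0, 0], [0.4, 0, 0, 0, 0, 0], [0.4, 0, 0, 0, 0, 0], [0.3, 0, 0, 0, 0, 0], [0.2, 0, 0, 0, 0, 0], [0, 0, 0, 0, 0, 0]]

```text
t: 10.1
tool_pos: [0.5397, 0.1196, 0.0146]
orientation: [0.002, 3.14, 0.0]
force: [-0.2, 0.4, 0.5]
opening: 0.0001
gripper_force: 0.0
```

Call:
arm_command:
  deltas:
    - [[0.2, 0, 0, 0, 0, 0], [0.2, 0, 0, 0, 0, 0], [0.1, 0, 0, 0, 0, 0], [0.1, 0, 0, 0, 0, 0], [0, 0, 0, 0, 0, 0]]

```text
t: 10.52
tool_pos: [0.5447, 0.1196, 0.0138]
orientation: [-0.002, -3.142, 0.0]
force: [-0.5, -0.1, -0.0]
opening: 0.0004
gripper_force: 0.0
```

Call:
arm_command:
  deltas:
    - [[0.1, 0, 0, 0, 0, 0], [0.1, 0, 0, 0, 0, 0], [0.1, 0, 0, 0, 0, 0], [0.1, 0, 0, 0, 0, 0], [0, 0, 0, 0, 0, 0]]

```text
t: 10.93
tool_pos: [0.5489, 0.1196, 0.0139]
orientation: [0.002, 3.141, 0.0]
force: [0.0, 0.4, 0.2]
opening: 0.0004
gripper_force: 0.0
```

Call:
arm_command:
  deltas:
    - [[0.1, 0, 0, 0, 0, 0], [0.1, 0, 0, 0, 0, 0], [0, 0, 0, 0, 0, 0]]

```text
t: 11.18
tool_pos: [0.5508, 0.1196, 0.0139]
orientation: [0.002, 3.141, 0.0]
force: [0.1, -0.1, 0.5]
opening: 0.0007
gripper_force: 0.0
```

Call:
arm_command:
  deltas:
    - [[0.1, 0, 0, 0, 0, 0], [0.1, 0, 0, 0, 0, 0], [0, 0, 0, 0, 0, 0]]

```text
t: 11.43
tool_pos: [0.5528, 0.1196, 0.0138]
orientation: [0.002, 3.142, -0.0]
force: [0.4, -0.3, -0.2]
opening: 0.0003
gripper_force: 0.0
```

Call:
arm_command:
  deltas:
    - [[0.1, 0, 0, 0, 0, 0], [0.1, 0, 0, 0, 0, 0], [0, 0, 0, 0, 0, 0]]

```text
t: 11.68
tool_pos: [0.5549, 0.1196, 0.0139]
orientation: [0.002, 3.141, -0.0]
force: [0.6, -0.0, -0.3]
opening: 0.0004
gripper_force: 0.0
```

```bash
python3 - <<'E'
from meas import *
S=grab('scene',3);T=grab('top',3);print(monitor.read_state()['tool_pos'],monitor.read_state()['force'])
a=cv2.resize(T[155:245,190:280],(400,400),interpolation=cv2.INTER_CUBIC)
c=cv2.resize(S[140:230,220:320],(440,396),interpolation=cv2.INTER_CUBIC);c=cv2.copyMakeBorder(c,0,4,0,0,0)
cv2.imwrite('pics/e.png',np.hstack([a,c[:,:400]]))
E
```

```text
[0.55459604 0.11957285 0.01384279] [-0.13627815  0.16740167  0.09163998]
```

View pics/e.png

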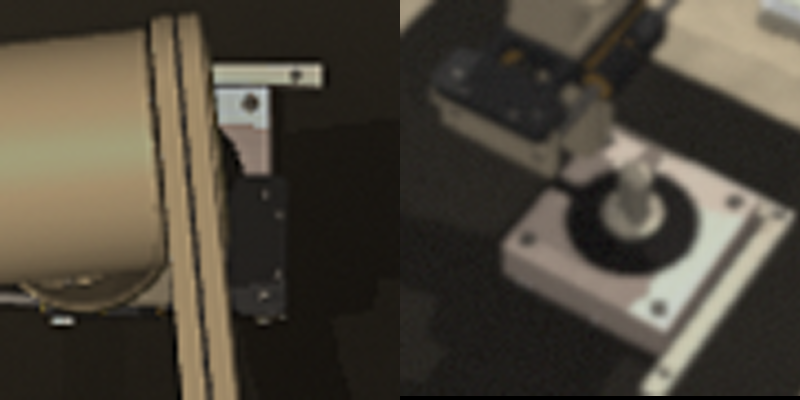

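Call:
arm_command:
  deltas:
    - [[0.1, 0, 0, 0, 0, 0], [0.1, 0, 0, 0, 0, 0], [0, 0, 0, 0, 0, 0]]

```text
t: 12.23
tool_pos: [0.5569, 0.1196, 0.0139]
orientation: [0.002, 3.141, 0.0]
force: [-0.0, -0.2, -0.4]
opening: 0.0004
gripper_force: 0.0
```

Call:
arm_command:
  deltas:
    - [[0.1, 0, 0, 0, 0, 0], [0.1, 0, 0, 0, 0, 0], [0, 0, 0, 0, 0, 0]]

```text
t: 12.48
tool_pos: [0.5588, 0.1196, 0.0139]
orientation: [0.002, 3.141, 0.0]
force: [-0.3, -0.7, 0.2]
opening: 0.0004
gripper_force: 0.0
```

```bash
python3 - <<'E'
from meas import *
f=lambda x,y:((x-400)/4.4+220,140+y/4.4)
for p in((503,245),(793,212),(665,330),(560,185)):print(p,ray('scene',f(*p),.03).round(4))
for P in((.5588,.1196,.0139),(.5588,.1196,.06),(.552,.147,.03),(.552,.092,.03),(.666,.147,.014)):
    u=proj('scene',P);print(P,((u-[220,140])*4.4+[400,0]).round(0))
S=grab('scene',3)
c=cv2.resize(S[150:220,235:305],(600,600),interpolation=cv2.INTER_CUBIC);cv2.imwrite('pics/f.png',c)
print(monitor.read_state()['force'],monitor.read_state()['q'])
E
```

```text
(503, 245) [0.554 0.035 0.03 ]
(793, 212) [0.682  0.1472 0.03  ]
(665, 330) [0.6623 0.0369 0.03  ]
(560, 185) [0.5571 0.0894 0.03  ]
(0.5588, 0.1196, 0.0139) [590. 170.]
(0.5588, 0.1196, 0.06) [590. 121.]
(0.552, 0.147, 0.03) [606. 119.]
(0.552, 0.092, 0.03) [555. 178.]
(0.666, 0.147, 0.014) [766. 217.]
[ 0.16978355  0.56563396 -0.75042309] [ 1.21154852e-01  2.18521591e-01  1.74018390e+00  4.80894487e-05
  1.18292874e+00 -1.44858542e+00]
```

View pics/f.png

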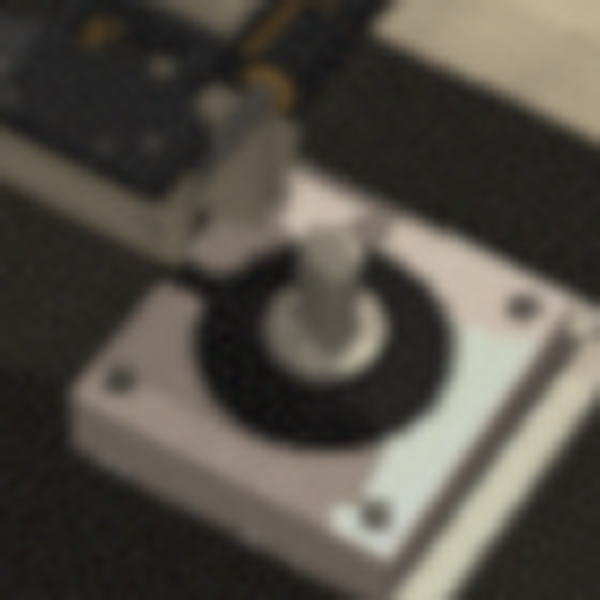

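Call:
arm_command:
  deltas:
    - [[0.1, 0, 0, 0, 0, 0], [0.1, 0, 0, 0, 0, 0], [0, 0, 0, 0, 0, 0]]

```text
t: 12.88
tool_pos: [0.5608, 0.1196, 0.0139]
orientation: [0.002, 3.141, -0.0]
force: [0.3, -0.8, 0.7]
opening: 0.0005
gripper_force: 0.0
```

Call:
arm_command:
  deltas:
    - [[0.1, 0, 0, 0, 0, 0], [0.1, 0, 0, 0, 0, 0], [0, 0, 0, 0, 0, 0]]

```text
t: 13.13
tool_pos: [0.5628, 0.1196, 0.0139]
orientation: [0.002, 3.141, 0.0]
force: [-0.6, 0.2, 0.5]
opening: 0.0
gripper_force: 0.0
```

```bash
python3 - <<'E'
from meas import *
S=grab('scene',3);print(monitor.read_state()['tool_pos'],monitor.read_state()['force'])
c=cv2.resize(S[150:220,235:305],(600,600),interpolation=cv2.INTER_CUBIC);cv2.imwrite('pics/g.png',c)
p=cv2.imread('pics/f.png').astype(int);d=np.abs(c.astype(int)-p).max(2);ys,xs=np.where(cv2.GaussianBlur(d.astype(np.uint8),(0,0),6)>25);print(len(xs),xs.min() if len(xs) else 0,xs.max() if len(xs) else 0,ys.min() if len(xs) else 0,ys.max() if len(xs) else 0)
E
```

```text
[0.56260991 0.11958214 0.01381761] [ 0.56572225 -0.06706637 -0.59857226]
6099 167 417 0 528
```

View pics/g.png

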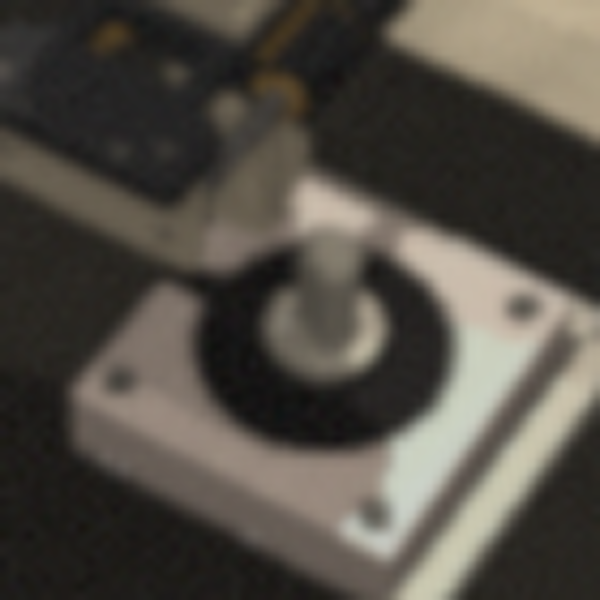

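```bash
python3 - <<'E'
from meas import *
for z in(.0139,.03,.04):
    print(z,[((proj('scene',(x,y,z))-[235,150])*8.571).round(0).tolist() for x,y in((.555,.102),(.570,.102),(.570,.137))])
s=monitor.read_state();print(s['joint_torque'].round(2),s['wrist_torque'],s['orientation'])
# front/left base edge in g
print([((proj('scene',p)-[235,150])*8.571).round(0).tolist() for p in((.552,.037,.03),(.552,.147,.03),(.556,.147,.03),(.662,.147,.03),(.662,.037,.03),(.607,.092,.03))])
E
```

```text
0.0139 [[201.0, 277.0], [241.0, 298.0], [302.0, 224.0]]
0.03 [[200.0, 244.0], [241.0, 266.0], [303.0, 191.0]]
0.04 [[200.0, 224.0], [241.0, 245.0], [304.0, 171.0]]
[-1.000e-02 -5.551e+01 -4.380e+01 -1.000e-02  7.000e-02 -0.000e+00] [ 0.04240194 -0.12790227  0.02197684] [-1.65978950e-03 -3.14152466e+00  1.25059130e-05]
[[70.0, 384.0], [272.0, 146.0], [282.0, 152.0], [578.0, 299.0], [387.0, 556.0], [326.0, 341.0]]
```

Call:
arm_command:
  deltas:
    - [[0.1, 0, 0, 0, 0, 0], [0.1, 0, 0, 0, 0, 0], [0.1, 0, 0, 0, 0, 0], [0, 0, 0, 0, 0, 0]]

```text
t: 13.62
tool_pos: [0.5659, 0.1196, 0.0139]
orientation: [0.002, 3.141, -0.0]
force: [-0.1, 0.0, -0.5]
opening: 0.0005
gripper_force: 0.0
```

```bash
python3 - <<'E'
from meas import *
S=grab('scene',3);T=grab('top',3)
c=cv2.resize(S[150:220,235:305],(600,600),interpolation=cv2.INTER_CUBIC);cv2.imwrite('pics/g2.png',c)
p=cv2.imread('pics/g.png').astype(int);d=np.abs(c.astype(int)-p).max(2)
# change far from the finger: right/far edges of base
for n,(x0,x1,y0,y1) in dict(rightfront=(40,160,330,480),farright=(330,450,450,590),shaft=(270,380,220,380),farleft=(480,600,260,360),finger=(150,320,60,280)).items(): print(n,d[y0:y1,x0:x1].mean().round(2))
E
```

```text
rightfront 1.62
farright 4.64
shaft 3.91
farleft 1.29
finger 8.4
```

Call:
arm_command:
  deltas:
    - [[-1, 0, 0, 0, 0, 0], [-2, 0, 0, 0, 0, 0], [-2, 0, 0, 0, 0, 0], [-1.5, 0, 0, 0, 0, 0], [0, 0, 0, 0, 0, 0]]

```text
t: 14.33
tool_pos: [0.4978, 0.1196, 0.013]
orientation: [-0.001, -3.139, 0.0]
force: [-1.1, -0.2, -0.5]
opening: 0.0005
gripper_force: 0.0
```

```bash
python3 - <<'E'
from meas import *
S=grab('scene',3);T=grab('top',3);st=monitor.read_state();print(st['tool_pos'],st['force'])
c=cv2.resize(S[145:215,215:295],(640,560),interpolation=cv2.INTER_CUBIC)
P=st['tool_pos']
for z,col in((.0139,(0,0,255)),(.03,(0,255,0))):
    q=np.array([((proj('scene',(P[0]+a,P[1]+b,z))-[215,145])*8) for a,b in((-.0075,-.0175),(.0075,-.0175),(.0075,.0175),(-.0075,.0175))]).astype(int)
    cv2.polylines(c,[q],True,col,1)
cv2.imwrite('pics/i.png',c)
E
```

```text
[0.50172094 0.11955217 0.01416773] [0.11460617 0.25351114 0.09997759]
```

View pics/i.png

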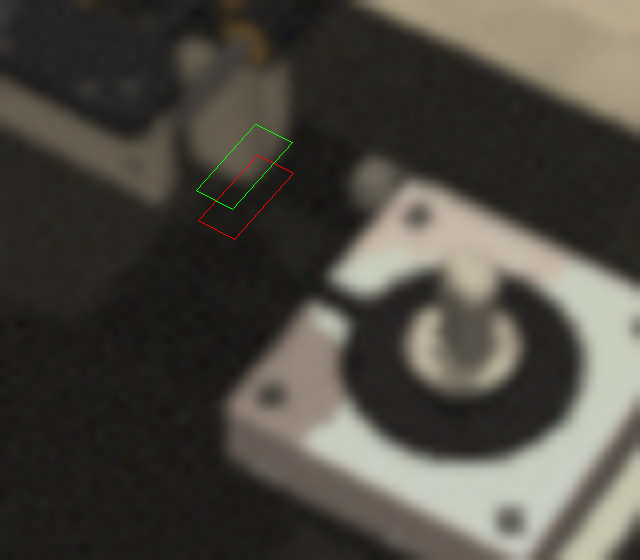

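The finger tip in free space sits near its projected TCP, yet it met no base. I touch the counter to check the height.

Call:
arm_command:
  deltas:
    - [[0, 0, -0.3, 0, 0, 0], [0, 0, -0.3, 0, 0, 0], [0, 0, -0.3, 0, 0, 0], [0, 0, -0.2, 0, 0, 0], [0, 0, -0.2, 0, 0, 0], [0, 0, -0.2, 0, 0, 0], [0, 0, 0, 0, 0, 0]]

```text
t: 15.22
tool_pos: [0.5002, 0.1195, -0.0017]
orientation: [-0.002, -3.141, 0.0]
force: [0.3, -0.5, -0.4]
opening: 0.0006
gripper_force: 0.0
```

Call:
arm_command:
  deltas:
    - [[0, 0, -0.2, 0, 0, 0], [0, 0, -0.2, 0, 0, 0], [0, 0, 0, 0, 0, 0]]

```text
t: 15.47
tool_pos: [0.5004, 0.1195, -0.0056]
orientation: [-0.002, -3.141, 0.0]
force: [0.0, -0.5, 0.2]
opening: 0.0005
gripper_force: 0.0
```

Call:
arm_command:
  deltas:
    - [[0, 0, -0.2, 0, 0, 0], [0, 0, -0.2, 0, 0, 0], [0, 0, 0, 0, 0, 0]]

```text
t: 15.72
tool_pos: [0.5003, 0.1195, -0.0096]
orientation: [-0.002, -3.141, 0.0]
force: [-0.6, -0.7, 1.0]
opening: 0.0006
gripper_force: 0.0
```

Call:
arm_command:
  deltas:
    - [[0, 0, -0.15, 0, 0, 0], [0, 0, -0.15, 0, 0, 0], [0, 0, 0, 0, 0, 0]]

```text
t: 15.97
tool_pos: [0.5004, 0.1195, -0.0125]
orientation: [-0.002, -3.141, 0.0]
force: [-0.1, 1.1, 0.0]
opening: 0.0002
gripper_force: 0.0
```

Call:
arm_command:
  deltas:
    - [[0, 0, -0.15, 0, 0, 0], [0, 0, -0.15, 0, 0, 0], [0, 0, 0, 0, 0, 0]]

```text
t: 16.22
tool_pos: [0.5004, 0.1196, -0.0155]
orientation: [-0.002, -3.141, 0.0]
force: [0.8, -0.1, 0.4]
opening: 0.0003
gripper_force: 0.0
```

Call:
arm_command:
  deltas:
    - [[0, 0, -0.15, 0, 0, 0], [0, 0, -0.15, 0, 0, 0], [0, 0, 0, 0, 0, 0]]

```text
t: 16.47
tool_pos: [0.5004, 0.1196, -0.0185]
orientation: [-0.002, -3.141, 0.0]
force: [0.5, 0.4, 0.3]
opening: 0.0005
gripper_force: 0.0
```

Call:
arm_command:
  deltas:
    - [[0, 0, -0.1, 0, 0, 0], [0, 0, -0.1, 0, 0, 0], [0, 0, 0, 0, 0, 0]]

```text
t: 16.72
tool_pos: [0.5005, 0.1196, -0.0204]
orientation: [-0.002, -3.141, 0.0]
force: [0.3, -0.4, 0.1]
opening: 0.0012
gripper_force: 0.0
```

Call:
arm_command:
  deltas:
    - [[0, 0, -0.1, 0, 0, 0], [0, 0, -0.1, 0, 0, 0], [0, 0, 0, 0, 0, 0]]

```text
t: 16.97
tool_pos: [0.5007, 0.1196, -0.0206]
orientation: [-0.001, -3.141, 0.0]
force: [-9.2, -0.9, 18.6]
opening: 0.0004
gripper_force: 9.4
```

```bash
python3 - <<'E'
from meas import *
S=grab('scene',4);st=monitor.read_state();P=st['tool_pos'];print(P,st['force'],st['opening'])
cv2.imwrite('pics/S2.png',S)
u=proj('scene',P);print('tcp px',u,[proj('scene',(P[0],P[1],z)).round(1) for z in(0,.02)])
x,y=np.round(proj('scene',(P[0],P[1],0))).astype(int)
print(x,y);print(S.max(2)[y-16:y+12,x-14:x+14])
E
```

```text
[ 0.50071693  0.11958111 -0.0205481 ] [-9.26162333 -1.51364153 18.10127327] 0.0004814065195234802
tcp px [245.9930338  177.32044552] [array([245.7, 172.7]), array([245.4, 168. ])]
246 173
[[ 36  39  44  48  40  36  34  31  28  28  27  38  55  64  57  48  38  30
   29  28  26  26  27  34  37  36  34  37]
 [ 38  38  40  42  37  32  31  33  32  32  34  46  69  81  80  76  54  32
   28  25  25  27  27  28  34  32  31  36]
 [ 36  36  37  37  35  31  37  52  58  54  45  46  62  73  81  84  73  45
   26  26  24  25  28  28  28  31  29  31]
 [ 36  35  37  36  33  36  52  75  87  84  71  55  59  66  72  81  81  54
   31  30  25  26  29  25  27  27  28  31]
 [ 38  40  38  38  34  40  64  88  97  94  83  67  64  67  68  76  78  55
   38  40  33  24  25  25  27  27  25  23]
 [ 39  38  37  37  35  43  65  90  97  92  79  70  69  69  70  71  64  53
   57  58  38  25  23  27  28  27  27  26]
 [ 36  39  39  38  36  39  57  79  87  82  72  69  69  78  85  81  70  70
   79  70  42  26  26  27  27  26  27  25]
 [ 44  45  39  38  39  37  49  66  76  72  67  68  78  89  93  89  81  86
   87  72  43  27  
[... 1664 characters left out ...]
 34  41  53  63  59  42  27  25  26  29  28  29  26  26  25  27  27  28
   25  25  27  25  30  54 105 159 188 201]
 [ 26  29  32  36  35  28  28  26  27  29  28  28  26  29  25  26  24  26
   24  22  24  28  25  45  82 125 159 184]
 [ 25  26  23  29  27  27  29  27  30  28  30  30  27  27  29  24  24  27
   27  27  25  30  28  33  48  72 101 130]
 [ 27  26  26  26  28  24  26  28  27  28  28  30  29  30  31  30  29  24
   27  27  35  52  59  49  35  42  52  70]
 [ 25  22  24  24  26  25  28  28  27  28  32  29  31  30  28  29  30  28
   29  38  64  95 108  93  71  50  39  39]
 [ 23  25  26  26  26  25  24  27  27  28  30  28  29  31  31  28  28  26
   35  63 100 129 139 132 118  91  57  36]]
```

The counter is touched at reading -0.0205, so the real finger tip is about 20 mm above the reported TCP (I have been passing over the base). I account for that and push for real.

Call:
arm_command:
  deltas:
    - [[0, 0, 0.6, 0, 0, 0], [0, 0, 0.7, 0, 0, 0], [0, 0, 0, 0, 0, 0], [0.6, 0, 0, 0, 0, 0], [0.8, 0, 0, 0, 0, 0], [0.8, 0, 0, 0, 0, 0], [0.8, 0, 0, 0, 0, 0], [0.5, 0, 0, 0, 0, 0], [0.3, 0, 0, 0, 0, 0], [0, 0, 0, 0, 0, 0]]

```text
t: 18.0
tool_pos: [0.5393, 0.1195, -0.0094]
orientation: [-0.002, -3.142, 0.0]
force: [0.2, 0.0, -0.1]
opening: 0.0004
gripper_force: 0.0
```

Call:
arm_command:
  deltas:
    - [[0.15, 0, 0, 0, 0, 0], [0.15, 0, 0, 0, 0, 0], [0.1, 0, 0, 0, 0, 0], [0.1, 0, 0, 0, 0, 0], [0, 0, 0, 0, 0, 0]]

```text
t: 18.42
tool_pos: [0.5424, 0.1199, -0.0095]
orientation: [-0.001, -3.139, -0.0]
force: [-4.3, 1.9, 2.9]
opening: 0.0001
gripper_force: 2.4
```

Call:
arm_command:
  deltas:
    - [[0.1, 0, 0, 0, 0, 0], [0.1, 0, 0, 0, 0, 0], [0.1, 0, 0, 0, 0, 0], [0, 0, 0, 0, 0, 0]]

```text
t: 18.75
tool_pos: [0.5452, 0.12, -0.0095]
orientation: [-0.001, -3.139, -0.001]
force: [-5.9, 1.9, 3.4]
opening: 0.001
gripper_force: 2.7
```

Call:
arm_command:
  deltas:
    - [[0.1, 0, 0, 0, 0, 0], [0.1, 0, 0, 0, 0, 0], [0, 0, 0, 0, 0, 0], [0, 0, 0, 0, 0, 0]]

```text
t: 19.08
tool_pos: [0.5466, 0.12, -0.0095]
orientation: [-0.001, -3.138, -0.0]
force: [-7.8, 1.9, 5.9]
opening: 0.0004
gripper_force: 4.1
```

Call:
arm_command:
  deltas:
    - [[0.1, 0, 0, 0, 0, 0], [0.1, 0, 0, 0, 0, 0], [0, 0, 0, 0, 0, 0], [0, 0, 0, 0, 0, 0]]

```text
t: 19.42
tool_pos: [0.5465, 0.1199, -0.0097]
orientation: [-0.001, -3.134, 0.0]
force: [-17.3, 1.3, 13.9]
opening: 0.0005
gripper_force: 9.0
```

Call:
arm_command:
  deltas:
    - [[0.1, 0, 0, 0, 0, 0], [0.1, 0, 0, 0, 0, 0], [0, 0, 0, 0, 0, 0], [0, 0, 0, 0, 0, 0]]

```text
t: 19.75
tool_pos: [0.5465, 0.1199, -0.0099]
orientation: [-0.001, -3.13, 0.001]
force: [-26.9, 0.0, 21.6]
opening: 0.0005
gripper_force: 13.8
```

Base is firm against the far bar (x stops at 0.5465). Now round to the right face with the tool turned, to push +y.

Call:
arm_command:
  deltas:
    - [[-1, 0, 0, 0, 0, 0], [-2, 0, 0, 0, 0, 0], [0, -1.75, 0, 0, 0, -7], [0, -1.75, 0, 0, 0, -7], [0, -1.75, 0, 0, 0, -7], [0, -1.75, 0, 0, 0, -7], [0, -1.75, 0, 0, 0, -7], [0, -1.75, 0, 0, 0, -7], [0, -1.75, 0, 0, 0, -7], [0, -1.75, 0, 0, 0, -7], [0, 0, 0, 0, 0, -6.8], [0, 0, 0, 0, 0, -6.8]]

```text
t: 20.75
tool_pos: [0.5227, -0.0215, -0.009]
orientation: [1.804, 2.572, 0.0]
force: [-0.5, 0.1, 0.1]
opening: 0.0002
gripper_force: 0.0
```

Call:
arm_command:
  deltas:
    - [[1.6, 0, 0, 0, 0, -6.8], [1.6, 0, 0, 0, 0, -6.8], [1.6, 0, 0, 0, 0, -6.8], [1.6, 0, 0, 0, 0, 0], [1.6, 0, 0, 0, 0, 0], [0, 1.0, 0, 0, 0, 0], [0, 1.0, 0, 0, 0, 0], [0, 0.6, 0, 0, 0, 0], [0, 0.6, 0, 0, 0, 0], [0, 0.4, 0, 0, 0, 0], [0, 0.2, 0, 0, 0, 0], [0, 0, 0, 0, 0, 0]]

```text
t: 21.75
tool_pos: [0.6023, 0.0182, -0.0091]
orientation: [-2.222, -2.221, 0.0]
force: [0.0, -1.2, 0.2]
opening: 0.0005
gripper_force: 0.0
```

Call:
arm_command:
  deltas:
    - [[0, 0.2, 0, 0, 0, 0], [0, 0.2, 0, 0, 0, 0], [0, 0.2, 0, 0, 0, 0], [0, 0.2, 0, 0, 0, 0], [0, 0, 0, 0, 0, 0]]

```text
t: 22.17
tool_pos: [0.6027, 0.0256, -0.0092]
orientation: [2.222, 2.22, -0.0]
force: [0.3, -1.0, -0.2]
opening: 0.0005
gripper_force: 0.3
```

Call:
arm_command:
  deltas:
    - [[0, 0.1, 0, 0, 0, 0], [0, 0.1, 0, 0, 0, 0], [0, 0, 0, 0, 0, 0], [0, 0, 0, 0, 0, 0]]

```text
t: 22.5
tool_pos: [0.6027, 0.0272, -0.0091]
orientation: [2.223, 2.22, -0.0]
force: [1.0, -4.3, -0.9]
opening: 0.0006
gripper_force: 2.3
```

Call:
arm_command:
  deltas:
    - [[0, 0.1, 0, 0, 0, 0], [0, 0.1, 0, 0, 0, 0], [0, 0, 0, 0, 0, 0], [0, 0, 0, 0, 0, 0]]

```text
t: 22.83
tool_pos: [0.603, 0.0274, -0.0091]
orientation: [2.221, 2.218, -0.002]
force: [1.1, -11.9, -0.7]
opening: 0.0004
gripper_force: 6.1
```

Both faces are flush (stops at x=0.5465 and y=0.0274 put the base centre at (0.611, 0.092), as it must be). Next, re-pinch the shaft at the right height.

Call:
arm_command:
  deltas:
    - [[0, -0.8, 0, 0, 0, 0], [0, -1.4, 0, 0, 0, 0], [0, 0, 4, 0, 0, 6.7], [0, 0, 4, 0, 0, 6.7], [0, 0, 4, 0, 0, 6.7], [0.2, 1.2, 0, 0, 0, 6.7], [0.2, 1.5, 0, 0, 0, 6.7], [0.2, 1.5, 0, 0, 0, 6.7], [0.2, 1.5, 0, 0, 0, 6.7], [0.15, 1.5, 0, 0, 0, 6.7], [0, 1.3, 0, 0, 0, 6.4], [0, 0, 0, 0, 0, 0]]
  gripper: 0

```text
t: 23.83
tool_pos: [0.6119, 0.0945, 0.1107]
orientation: [-0.803, -3.036, -0.002]
force: [0.2, 0.7, -0.5]
opening: 0.0465
gripper_force: 0.0
```

Call:
arm_command:
  deltas:
    - [[0, 0, -2, 0, 0, 0], [0, 0, -2, 0, 0, 0], [0, 0, -2, 0, 0, 0], [0, 0, -1.5, 0, 0, 0], [0, 0, -0.8, 0, 0, 0], [0, 0, -0.4, 0, 0, 0], [0, 0, 0, 0, 0, 0]]

```text
t: 24.42
tool_pos: [0.6116, 0.092, 0.0231]
orientation: [-0.817, -3.032, 0.001]
force: [-0.5, 0.0, 0.6]
opening: 0.0465
gripper_force: 0.0
```

Call:
arm_command:
  deltas:
    - [[0, 0, 0, 0, 0, 0], [0, 0, 0, 0, 0, 0], [0, 0, 0, 0, 0, 0], [0, 0, 0, 0, 0, 0], [0, 0, 0, 0, 0, 0], [0, 0, 0, 0, 0, 0], [0, 0, 0, 0, 0, 0], [0, 0, 0, 0, 0, 0]]
  gripper: -1
  squeeze: 15

```text
t: 25.08
tool_pos: [0.6126, 0.0928, 0.0244]
orientation: [0.814, 3.033, 0.001]
force: [0.2, 1.3, 3.7]
opening: 0.0148
gripper_force: 15.0
```

Call:
arm_command:
  deltas:
    - [[0.015, -0.005, 0, 0, 0, -6], [0.015, -0.01, 0, 0, 0, -6], [0.015, -0.01, 0, 0, 0, -6], [0.015, -0.02, 0, 0, 0, -6], [0.015, -0.02, 0, 0, 0, -6], [0.015, -0.02, 0, 0, 0, -6], [0.01, -0.02, 0, 0, 0, -6], [0.01, -0.02, 0, 0, 0, -6], [0.01, -0.02, 0, 0, 0, -6], [0.01, -0.02, 0, 0, 0, -6], [0, 0, 0, 0, 0, 0], [0, 0, 0, 0, 0, 0]]

```text
t: 26.08
tool_pos: [0.6129, 0.0903, 0.0243]
orientation: [-2.223, -2.219, 0.002]
force: [-4.4, -2.7, 8.1]
opening: 0.0148
gripper_force: 15.0
```

Call:
arm_command:
  deltas:
    - [[0, 0, 0, 0, 0, 0], [0, 0, 0, 0, 0, 0], [0, 0, 0, 0, 0, 0]]

```text
t: 26.33
tool_pos: [0.6129, 0.0903, 0.0244]
orientation: [-2.223, -2.22, 0.002]
force: [-4.7, -2.9, 8.3]
opening: 0.0146
gripper_force: 15.0
```

Pinched at 14.8 mm and turned to yaw 0. Release, rise, and go above the collar.

Call:
arm_command:
  deltas:
    - [[0, 0, 0, 0, 0, 0], [0, 0, 0, 0, 0, 0], [0, 0, 0, 0, 0, 0], [0, 0, 1, 0, 0, 0], [0, 0, 2, 0, 0, 0], [0, 0, 3, 0, 0, 0], [0, 0, 3, 0, 0, 0], [0, 0, 2, 0, 0, 0]]
  gripper: 1

```text
t: 27.0
tool_pos: [0.6145, 0.0911, 0.1378]
orientation: [2.221, 2.219, 0.004]
force: [0.4, 0.1, 1.0]
opening: 0.0636
gripper_force: 0.0
```

Call:
arm_command:
  deltas:
    - [[-1.2, -2.8, 0, 0, 0, 6.6], [-1.2, -2.8, 0, 0, 0, 6.6], [-1.2, -2.8, 0, 0, 0, 6.6], [-1.2, -2.8, 0, 0, 0, 6.6], [-1.2, -2.8, 0, 0, 0, 6.6], [-1.2, -2.8, 0, 0, 0, 6.6], [-1.2, -2.8, 0, 0, 0, 6.6], [-1.2, -2.8, 0, 0, 0, 6.6], [-1.2, -2.8, 0, 0, 0, 6.6], [-1.2, -2.8, 0, 0, 0, 6.6], [-1.2, -2.8, 0, 0, 0, 6.6], [-1.2, -2.8, 0, 0, 0, 0]]

```text
t: 28.0
tool_pos: [0.4688, -0.2464, 0.1347]
orientation: [0.465, 3.106, -0.001]
force: [0.4, -0.9, 0.7]
opening: 0.0931
gripper_force: 0.0
```

```bash
python3 - <<'E'
from meas import *
T0=cv2.imread('pics/T.png');S0=cv2.imread('pics/S.png')
# collar outer ellipse in scene via brightness threshold, saved pictures
for n,im,(u,v) in(('top',T0,(363,253)),('scene',S0,(140,267))):
    w=cv2.resize(im[v-16:v+16,u-16:u+16],None,fx=8,fy=8,interpolation=cv2.INTER_CUBIC).astype(int)
    d=w[...,0]-(w[...,2]*0.80).astype(int)  # bluer than wood
    m=((w[...,2]-w[...,0])<(22 if n=='scene' else 33))&(w.min(2)>105)
    k,l,s,c=cv2.connectedComponentsWithStats(m.astype(np.uint8),connectivity=4)
    i=1+np.argmax(s[1:,4]);h=cv2.convexHull(max(cv2.findContours((l==i).astype(np.uint8),0,1)[0],key=cv2.contourArea))
    (x,y),ax,a=cv2.fitEllipse(h);uv=(np.array([x,y])+.5)/8-.5+(u-16,v-16)
    print(n,uv.round(2),np.round(np.array(ax)/8,1),ray(n,uv,.02).round(4)); 
    if n=='top':ut=uv
    else:us=uv
print('tri',tri(us,ut).round(4))
T=grab('top',4);S=grab('scene',4);cv2.imwrite('pics/T3.png',T);cv2.imwrite('pics/S3.png',S)
qt=quad('top',T,105,(232,194));print('top quad',[ray('top',p,.03)[:2].round(4).tolist() for p in qt])
print(monitor.read_state()['tool_pos'])
a=cv2.resize(T[165:225,195:265],(470,400),interpolation=cv2.INTER_CUBIC);b=cv2.resize(S[155:205,255:300],(324,360),interpolation=cv2.INTER_CUBIC);b=cv2.copyMakeBorder(b,0,40,0,0,0)
cv2.imwrite('pics/j.png',np.hstack([a,b]))
E
```

```text
top [363.43 252.81] [17.  17.5] [ 0.4672 -0.2476  0.02  ]
scene [144.69 269.48] [ 6.3 13.3] [ 0.4816 -0.2469  0.02  ]
tri [ 0.4696 -0.2484  0.0051]
top quad [[0.6743, 0.0052], [0.556, 0.0371], [0.5212, 0.158], [0.6755, 0.1574]]
[ 0.46996177 -0.24399734  0.13398426]
```

View pics/j.png

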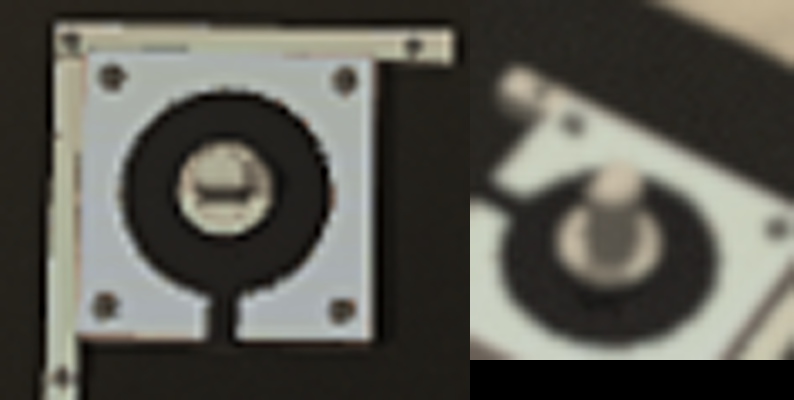

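The views confirm it: base flush in the corner (left and far edges against the bars), the flat's edge horizontal in the top view and facing the groove. Next, descend on the collar.

Call:
arm_command:
  deltas:
    - [[-0.28, -0.36, -3, 0, 0, 0], [0, 0, -3, 0, 0, 0], [0, 0, -3, 0, 0, 0], [0, 0, -2.5, 0, 0, 0], [0, 0, -1.5, 0, 0, 0], [0, 0, -0.5, 0, 0, 0], [0, 0, 0, 0, 0, 0], [0, 0, 0, 0, 0, 0]]

```text
t: 29.07
tool_pos: [0.4674, -0.2484, -0.0004]
orientation: [0.475, 3.105, -0.0]
force: [-0.5, 0.3, 1.4]
opening: 0.0929
gripper_force: 0.0
```

Call:
arm_command:
  deltas:
    - [[0, 0, -0.3, 0, 0, 0], [0, 0, -0.3, 0, 0, 0], [0, 0, -0.3, 0, 0, 0], [0, 0, -0.2, 0, 0, 0], [0, 0, -0.2, 0, 0, 0], [0, 0, 0, 0, 0, 0], [0, 0, 0, 0, 0, 0]]

```text
t: 29.65
tool_pos: [0.4664, -0.2486, -0.0143]
orientation: [-0.477, -3.105, -0.0]
force: [-0.3, -0.1, -0.7]
opening: 0.0929
gripper_force: 0.0
```

Call:
arm_command:
  deltas:
    - [[0, 0, 0, 0, 0, 0], [0, 0, 0, 0, 0, 0], [0, 0, 0, 0, 0, 0], [0, 0, 0, 0, 0, 0], [0, 0, 0, 0, 0, 0], [0, 0, 0, 0, 0, 0], [0, 0, 0, 0, 0, 0], [0, 0, 0, 0, 0, 0], [0, 0, 0, 0, 0, 0], [0, 0, 0, 0, 0, 0], [0, 0, 0, 0, 0, 0], [0, 0, 0, 0, 0, 0]]
  gripper: -1
  squeeze: 25

```text
t: 30.65
tool_pos: [0.4667, -0.2487, -0.0141]
orientation: [0.477, 3.105, -0.0]
force: [0.5, 0.9, 0.3]
opening: 0.0437
gripper_force: 25.0
```

Gripped at 43.7 mm (44 mm collar). Lift, carry and turn.

Call:
arm_command:
  deltas:
    - [[0, 0, 1.5, 0, 0, 0], [0, 0, 3, 0, 0, 0], [0, 0, 3.5, 0, 0, 0], [0, 0, 3, 0, 0, 0], [0, 0, 1, 0, 0, 0], [0, 0, 0, 0, 0, 0]]

```text
t: 31.15
tool_pos: [0.4688, -0.2501, 0.1093]
orientation: [0.476, 3.099, -0.004]
force: [0.0, -0.7, 0.3]
opening: 0.0439
gripper_force: 25.0
```

Call:
arm_command:
  deltas:
    - [[1.2, 2.8, 0, 0, 0, 2], [1.2, 2.8, 0, 0, 0, 2], [1.2, 2.8, 0, 0, 0, 2], [1.2, 2.8, 0, 0, 0, 2], [1.2, 2.8, 0, 0, 0, 2], [1.2, 2.8, 0, 0, 0, 2], [1.2, 2.8, 0, 0, 0, 2], [1.2, 2.8, 0, 0, 0, 2], [1.2, 2.8, 0, 0, 0, 1.5], [1.2, 2.8, 0, 0, 0, 0], [1.2, 2.8, 0, 0, 0, 0], [1.2, 3.2, 0, 0, 0, 0]]

```text
t: 32.15
tool_pos: [0.6094, 0.0922, 0.1024]
orientation: [0.0, -3.138, 0.001]
force: [1.1, -0.2, -0.4]
opening: 0.0435
gripper_force: 25.0
```

Call:
arm_command:
  deltas:
    - [[0, 0, 0, 0, 0, 0], [0, 0, 0, 0, 0, 0], [0, 0, 0, 0, 0, 0]]

```text
t: 32.4
tool_pos: [0.6091, 0.0911, 0.1032]
orientation: [0.002, -3.138, 0.001]
force: [0.1, -0.4, -0.8]
opening: 0.0437
gripper_force: 25.0
```

Call:
arm_command:
  deltas:
    - [[0.15, 0.04, -1, 0, 0, 0], [0, 0, -1.5, 0, 0, 0], [0, 0, -1, 0, 0, 0], [0, 0, 0, 0, 0, 0], [0, 0, 0, 0, 0, 0], [0, 0, 0, 0, 0, 0]]

```text
t: 32.9
tool_pos: [0.6122, 0.0912, 0.071]
orientation: [-0.0, 3.141, -0.0]
force: [-0.3, -0.6, -0.9]
opening: 0.0434
gripper_force: 25.0
```

Call:
arm_command:
  deltas:
    - [[0, 0, -0.15, 0, 0, 0], [0, 0, -0.15, 0, 0, 0], [0, 0, -0.15, 0, 0, 0], [0, 0, -0.15, 0, 0, 0], [0, 0, -0.15, 0, 0, 0], [0, 0, 0, 0, 0, 0]]

```text
t: 33.4
tool_pos: [0.6119, 0.0918, 0.0629]
orientation: [0.001, -3.141, 0.0]
force: [-0.2, -0.3, -0.6]
opening: 0.0437
gripper_force: 25.0
```

Call:
arm_command:
  deltas:
    - [[-0.1, -0.03, 0, 0, 0, 0], [0, 0, -0.15, 0, 0, 0], [0, 0, -0.15, 0, 0, 0], [0, 0, -0.15, 0, 0, 0], [0, 0, -0.15, 0, 0, 0], [0, 0, 0, 0, 0, 0]]

```text
t: 33.9
tool_pos: [0.6108, 0.0914, 0.0568]
orientation: [0.001, -3.141, 0.0]
force: [0.8, -0.1, -1.3]
opening: 0.0437
gripper_force: 25.0
```

Call:
arm_command:
  deltas:
    - [[0, 0, -0.15, 0, 0, 0], [0, 0, -0.15, 0, 0, 0], [0, 0, -0.15, 0, 0, 0], [0, 0, 0, 0, 0, 0]]

```text
t: 34.23
tool_pos: [0.6108, 0.0914, 0.0524]
orientation: [0.001, -3.141, 0.0]
force: [0.3, -0.2, -0.7]
opening: 0.0439
gripper_force: 25.0
```

The bore passed over the shaft top without force. Continue past the screw nose.

Call:
arm_command:
  deltas:
    - [[0, 0, -0.15, 0, 0, 0], [0, 0, -0.15, 0, 0, 0], [0, 0, -0.15, 0, 0, 0], [0, 0, -0.15, 0, 0, 0], [0, 0, 0, 0, 0, 0]]

```text
t: 34.65
tool_pos: [0.6109, 0.0914, 0.0464]
orientation: [0.001, -3.141, 0.0]
force: [-0.8, 0.1, -0.9]
opening: 0.044
gripper_force: 25.0
```

Call:
arm_command:
  deltas:
    - [[0, 0, -0.2, 0, 0, 0], [0, 0, -0.2, 0, 0, 0], [0, 0, -0.3, 0, 0, 0], [0, 0, -0.3, 0, 0, 0], [0, 0, -0.3, 0, 0, 0], [0, 0, -0.2, 0, 0, 0], [0, 0, 0, 0, 0, 0]]

```text
t: 35.23
tool_pos: [0.6106, 0.0914, 0.031]
orientation: [0.001, -3.14, 0.0]
force: [0.3, -0.1, -0.8]
opening: 0.0436
gripper_force: 25.0
```

Past the nose freely. Now press on the ring, with a firmer grip against slip.

Call:
arm_command:
  deltas:
    - [[0, 0, -0.15, 0, 0, 0], [0, 0, -0.15, 0, 0, 0], [0, 0, -0.15, 0, 0, 0], [0, 0, -0.15, 0, 0, 0], [0, 0, 0, 0, 0, 0], [0, 0, 0, 0, 0, 0]]
  squeeze: 45

```text
t: 35.73
tool_pos: [0.6112, 0.0915, 0.026]
orientation: [-0.001, 3.141, 0.0]
force: [0.8, -0.0, -0.6]
opening: 0.0437
gripper_force: 45.0
```

Call:
arm_command:
  deltas:
    - [[0, 0, -0.15, 0, 0, 0], [0, 0, -0.15, 0, 0, 0], [0, 0, -0.15, 0, 0, 0], [0, 0, 0, 0, 0, 0], [0, 0, 0, 0, 0, 0]]

```text
t: 36.15
tool_pos: [0.6113, 0.0914, 0.0216]
orientation: [-0.001, 3.141, -0.0]
force: [-1.2, -1.0, 6.0]
opening: 0.0433
gripper_force: 45.0
```

Call:
arm_command:
  deltas:
    - [[0, 0, -0.1, 0, 0, 0], [0, 0, -0.1, 0, 0, 0], [0, 0, 0, 0, 0, 0], [0, 0, 0, 0, 0, 0]]

```text
t: 36.48
tool_pos: [0.6114, 0.0914, 0.0199]
orientation: [-0.001, 3.141, -0.0]
force: [-2.9, -0.2, 6.5]
opening: 0.0432
gripper_force: 45.0
```

Call:
arm_command:
  deltas:
    - [[0, 0, -0.1, 0, 0, 0], [0, 0, 0, 0, 0, 0], [0, 0, 0, 0, 0, 0]]

```text
t: 36.73
tool_pos: [0.6114, 0.0914, 0.0197]
orientation: [-0.001, 3.141, -0.0]
force: [-5.8, -0.4, 12.5]
opening: 0.0432
gripper_force: 45.0
```

Hard stop reached: force steps to 12.5 N at reading 0.0197, 6 mm below first ring contact. Settle, check that the base has not moved, then hand in.

Call:
arm_command:
  deltas:
    - [[0, 0, -0.03, 0, 0, 0], [0, 0, 0, 0, 0, 0], [0, 0, 0, 0, 0, 0], [0, 0, 0, 0, 0, 0], [0, 0, 0, 0, 0, 0], [0, 0, 0, 0, 0, 0]]

```text
t: 37.23
tool_pos: [0.6114, 0.0914, 0.0197]
orientation: [-0.001, 3.141, -0.0]
force: [-8.1, -0.8, 14.9]
opening: 0.0435
gripper_force: 45.0
```

```bash
python3 - <<'E'
from meas import *
S=grab('scene',3);S3=cv2.imread('pics/S3.png');st=monitor.read_state();print(st['t'],st['tool_pos'],st['force'],st['gripper_force'],st['dq'].round(4))
T=grab('top',3);T3=cv2.imread('pics/T3.png')
# front-right & far-right base corners, scene: subpixel shift
for c in((.556,.037,.03),(.666,.037,.03)):
    u,v=np.round(proj('scene',c)).astype(int)
    f=lambda I:cv2.Canny(I,50,120)[v-8:v+9,u-8:u+9].astype(np.float32)
    g=lambda I:cv2.cvtColor(I,cv2.COLOR_BGR2GRAY)[v-8:v+9,u-8:u+9].astype(np.float32)
    print(c,cv2.phaseCorrelate(g(S3),g(S),cv2.createHanningWindow((17,17),cv2.CV_32F)))
E
```

```text
37.3833 [0.6114643  0.09144313 0.01969768] [-7.97524945 -0.56697951 14.87759418] 45.00482350587845 [-0.0001  0.0022 -0.0005 -0.0013 -0.001   0.001 ]
(0.556, 0.037, 0.03) ((-0.03833519879988323, 0.04842726207236758), 0.9641149364135884)
(0.666, 0.037, 0.03) ((-0.35021705087534194, -0.25208056769587905), 0.7914812905185017)
```

Base unmoved (sub-pixel), grip 45 N, collar down and still.

```bash
python3 -c "
from plant import ticket;print(ticket.close_job())"
```

```text
the job is handed in; nothing more can be done
None
```

I handed the job in at about 37 s: the base is flush in the corner, the flat faces the groove, and the collar is gripped at 45 N and pressed to the spring ring's hard stop. The hand-in returned no verdict, so this rests on my own force and camera readings.

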